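# Stack the sprocket set on the dummy shaft

### The arm

A 7-joint arm with a two-finger parallel gripper is mounted at the origin on the work surface. World frame = base frame: x ahead of the robot, y to its left, z up, the work surface at z = 0. Lengths are in m, angles in rad, forces in N, time in s.
With the tool pointing down it reaches from about 0.4 to 0.9 m from the base axis. Payload 5.6 kg.
Tool frame: the origin (TCP) lies midway between the tips of the shut fingers; the grasp point (between the pads) lies 19 mm behind it; y points along the fingers, z is the direction in which the jaws open and shut, and the axes are right-handed (so a half turn about y gives the same grasp; the last joint's range is limited). The gripper opens to 92 mm and grips with 3 to 60 N. Pads are 20 mm wide; open, the fingers measure 128 mm over their backs; the gripper's body (75 mm by 189 mm) begins 69 mm behind the grasp point.
Start: joints at [1.281, 0.468, -0.012, 1.603, 0.006, 1.071, -0.056], TCP at [0.159, -0.63, 0.215] pointing down, gripper open.
Joint ranges: [-2.53, 2.53], [-0.31, 2.02], [-1.57, 1.55], [0.28, 2.44], [-1.29, 4.43], [0.15, 1.84], [-2.92, 2.92]. Speed limits (rad/s): [2.57, 2.57, 3.14, 3.14, 3.14, 3.14, 3.14].

### API

Orientations are given as a 3x3 rotation matrix whose columns are the frame's x, y, z axes.
In Python, from station import env, effector, solver, viewer, workorder, search_frame, tip_of gives the robot as it stands. Calls block until the motion is done:
- env.reach(position, orientation): joint-space move of the TCP to a pose.
- env.movel(position, frame=None, rate=0.15): straight line of the TCP; frame=None keeps the orientation; rate is the mean speed in m/s.
- env.goto_joints(angles): joint-space move.
- effector.release() and effector.grasp(squeeze=None): open the fingers fully, or close them until they stop; squeeze is the grip in N (None keeps the last).
- env.pause(seconds).
- solver.inverse_kinematics(position, orientation): joint angles nearest the present ones, or None.
- env.sense(): the state.
- viewer.read_camera(name): name is "scene" or "side" or "wrist"; returns (picture, depth): 480x640x3 uint8, red, green, blue; 480x640 float32, m along the optical axis (not along the pixel's ray), 0 where there is no reading.
- viewer.camera_info(name): a dict with "intrinsics" (3x3 intrinsics, pixels), "eye" and "rotation" of the camera in the world; the wrist camera has in their place "T_tool_cam" (4x4, takes a point from camera to tool coordinates, whose origin is the TCP and whose axes are the tool frame's). Camera axes: x right, y up, looking along -z (the intrinsics and any distortion apply to the point x, -y, -z); pixel columns grow to the right and rows downward; lengths in m; the calibration is good to about 2 mm. The wrist camera is an equidistant fisheye: a pixel r from the principal point sees the ray r / f radians off the axis. A picture is of the moment at which its call begins: read the wrist's pose just before it. camera_info takes no time and is no camera call.
A pose or a line that the arm cannot do raises env.PlanningError and nothing moves.
- workorder.finish_job(): hands the job in, once; it reports no verdict.
Trained networks look in the newest picture that a camera, given by its name, has taken for a name from the list of things; names that differ only in an ending like _2 or _b are one class to them, and where a whole thing is asked for, a point or a joint stands for the part that bears it (a point fixed in the world has none). Each returns a list of dicts, best first, with "score" (0 to 1); they miss things now and then, are a little off and sometimes report something else, mostly with a low value. They report only what shows in the picture. A call takes as long as a camera call. They do not tell look-alikes from the thing itself.
- search_frame(camera, name): "at" ([x, y, z] in m, in world coordinates, good to about 4 mm: the middle of the surface that is visible of it).
- tip_of(camera, name): "at" ([x, y, z] in m, in world coordinates, good to about 4 mm: a listed point, or the origin of a listed thing).
The state is a dict: "t": time; "joint_positions": joint angles; "joint_velocities": joint speeds; "tau": joint torques, N m; "ee_pos": TCP position; "tcp_rot": TCP orientation; "wrist_force": force on the tool from outside, world axes, zero at the start; "moment": the same for the moment, N m; "gripper_width": finger opening in m.
Only numpy, scipy, OpenCV 4.12 (cv2) and the standard library are available. Lean on these libraries where they do the work, as an engineer would, in place of code of your own. Each camera call takes 0.05 s, during which the arm holds its last target.

### The job

Make up the drive-sprocket set on the upright dummy shaft for a trial fit: first the flanged collar (flange down), then the larger of the two sprockets (hub up), then the plain ring, and last the hexagon nut, each threaded over the shaft and let go fully down on the one before. Leave the smaller sprocket, the oil bottle and the tin of screws where they stand.

Things in the scene. Friction and masses are not known exactly. Their poses are not given: they have to be found in the camera images.
- shaft: The target, fixed: a square wooden block 80 x 80 mm topped with a dark steel plate, 30 mm high in all; from its middle rises a smooth steel shaft 14 mm in diameter, straight up to 106 mm above the table, then tapering to a 5 mm wide tip at 122 mm. Origin: centre of the block's underside, on the shaft's axis; z up. The first part seats 30 mm above the origin.
- collar: Flanged collar of aluminium, loose, lying flange down: flange 60 mm in diameter and 8 mm thick, above it a tube 36 mm in outer diameter up to a total height of 26 mm; through bore 22 mm. About 120 g. Origin: centre of the underside, z up along the bore.
- sprocket: The larger sprocket, steel, loose, lying hub up: toothed disc about 71 mm over its 16 teeth (solid to 64 mm), 7 mm thick, above it a round hub 42 mm in diameter up to a total height of 22 mm; through bore 22 mm. About 300 g. Origin: centre of the underside, z up along the bore.
- ring: Plain thick steel ring, loose, lying flat: 40 mm outer diameter, 12 mm high, through bore 22 mm. About 80 g. Origin: centre of the underside, z up along the bore.
- nut: Dark steel hexagon nut, loose, lying flat: 34 mm across flats, 39 mm across corners, 16 mm high, smooth through bore 22 mm (no thread; it drops onto the shaft). About 80 g. Origin: centre of the underside, z up along the bore; a pair of flats faces along its own +x and -x, the others at every 60 degrees.
- spare: The smaller sprocket, not to be used, loose, hub up: 53 mm over its 12 teeth, disc 7 mm thick, hub 32 mm in diameter, total height 18 mm. Origin: centre of the underside.
- oil_bottle: Black plastic oil bottle with a red cap, standing loose among the parts: 44 mm in diameter, 110 mm high. To be left standing in its place. Origin: centre of the underside.
- screw_tin: Small open aluminium tin of brass screws, standing loose among the parts: 56 x 56 mm, 30 mm high. To be left in its place. Origin: centre of the underside.
Mind the look-alikes: they are no part of the job. What is shaped like the ring but orange or pink is not meant.

How it is judged:
By the outcome, as a careful person would: the job done as asked, in the order asked, and still so for the second after the job is handed in, with the robot touching nothing.
It also fails if it takes over 109 s, if anything falls off the work surface, if the arm or the gripper's body presses on something with over 40 N, if the wrist force passes 120 N, or if a joint passes its speed limit or range.

## Working session

There is one attempt and no reset: what is moved stays moved. The work goes in short steps, each a Python script; the robot and the scene stay as the last script left them, time stands still between calls to the robot, and variables do not carry over. Pictures are saved under pics/ and viewed, and the job is handed in when it is done.

```bash
ls; mkdir -p pics; cat > h.py <<'E'
import numpy as np, cv2
from station import env, effector, solver, viewer, workorder, search_frame, tip_of
np.set_printoptions(precision=4,suppress=True)
def save(n,cam):
    p,d=viewer.read_camera(cam); cv2.imwrite(f'pics/{n}.png',p[:,:,::-1]); np.save(f'pics/{n}.npy',d); return p,d
E
python3 - <<'E'
from h import *
s=env.sense(); print(s)
for c in ['scene','side']:
    save(c+'0',c); i=viewer.camera_info(c); print(c,i)
    for n in ['shaft','collar','sprocket','ring','nut','spare','oil_bottle','screw_tin']:
        print(n,[(np.array(r['at']),round(r['score'],2)) for r in tip_of(c,n)[:4]])
print(viewer.camera_info('wrist'), env.sense()['t'])
E
```

```text
pics
{'t': 0.0, 'joint_positions': array([ 1.281 ,  0.4684, -0.0116,  1.6036,  0.0061,  1.0714, -0.0563]), 'joint_velocities': array([ 0.001 , -0.0005,  0.0008, -0.0003,  0.0016,  0.0007,  0.0013]), 'tau': array([  0.0003, -52.0568,  -0.0127, -24.3751,  -0.0567,   0.0173,
         0.0001]), 'ee_pos': array([ 0.1586, -0.6298,  0.2136]), 'tcp_rot': array([[-0.9697, -0.0006,  0.2443],
       [-0.2443,  0.0017, -0.9697],
       [ 0.0002, -1.    , -0.0018]]), 'wrist_force': array([ 0.0764,  0.0335, -0.0347]), 'moment': array([ 0.0275, -0.0447, -0.0008]), 'gripper_width': 0.09157862180929818}
scene {'intrinsics': array([[581.8125,   0.    , 321.6673],
       [  0.    , 581.8125, 240.6985],
       [  0.    ,   0.    ,   1.    ]]), 'eye': array([1.029 , 0.2928, 0.7668]), 'rotation': array([[-0.5124, -0.6929,  0.5073],
       [ 0.8587, -0.4084,  0.3095],
       [-0.0073,  0.5942,  0.8043]])}
shaft [(array([ 0.4355, -0.256 ,  0.0002]), 0.71)]
collar [(array([0.6345, 0.2267, 0.0022]), 0.74)]
sprocket [(array([ 0.4443,  0.2401, -0.0006]), 0.7)]
ring [(array([0.6862, 0.0983, 0.0007]), 0.73), (arr
[... 769 characters left out ...]
08, -0.0003]), 0.77)]
ring [(array([ 0.6397, -0.0025,  0.0014]), 0.62), (array([0.6887, 0.0941, 0.0012]), 0.59), (array([ 0.7353,  0.0106, -0.0035]), 0.56)]
nut [(array([ 0.6437, -0.2162, -0.0042]), 0.62)]
spare [(array([ 0.4379,  0.0023, -0.0031]), 0.61)]
oil_bottle [(array([ 0.5502, -0.1267,  0.0003]), 0.78)]
screw_tin [(array([ 0.5413,  0.1162, -0.0005]), 0.8)]
{'intrinsics': array([[371.6483,   0.    , 320.8371],
       [  0.    , 371.6483, 236.1389],
       [  0.    ,   0.    ,   1.    ]]), 'T_tool_cam': array([[ 0.0001, -0.9715, -0.237 , -0.0662],
       [-0.0002,  0.237 , -0.9715, -0.1699],
       [ 1.    ,  0.0001, -0.0002, -0.0002],
       [ 0.    ,  0.    ,  0.    ,  1.    ]])} 0.9
```

View pics/scene0.png

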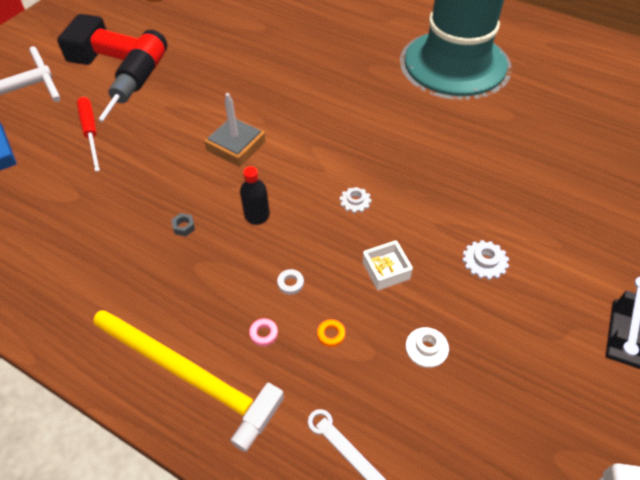

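View pics/side0.png

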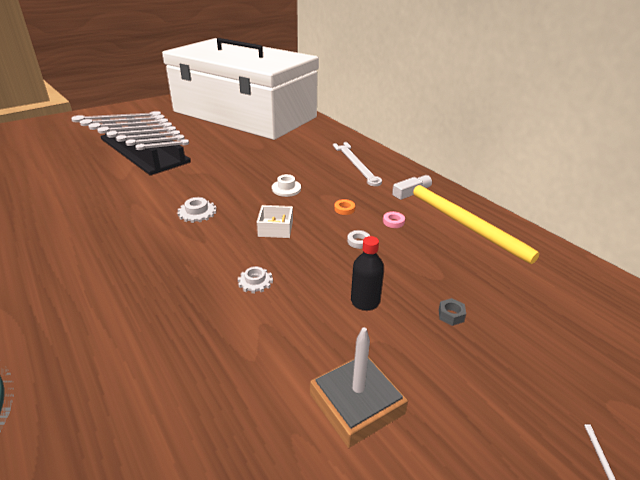

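The scene view shows:
- shaft (233,125)
- nut (183,224)
- grey ring (291,281)
- pink look-alike (263,331) and orange look-alike (331,331)
- collar (427,346)
- large sprocket (486,259), small sprocket (355,199)

So the ring I want is the one near (0.637, -0.002). Next I'll refine the positions with depth.

```bash
cat > refine.py <<'E'
from h import *
from scipy.optimize import least_squares
def cloud(n,cam):
    i=viewer.camera_info(cam);K=i['intrinsics'];d=np.load(f'pics/{n}.npy')
    v,u=np.mgrid[:480,:640]
    P=np.stack([(u-K[0,2])/K[0,0]*d,-(v-K[1,2])/K[1,1]*d,-d],-1)
    W=P@i['rotation'].T+i['eye']; W[d<=0]=np.nan
    return W
def circ(Q,c,r):
    f=lambda p:np.hypot(Q[:,0]-p[0],Q[:,1]-p[1])-r
    s=least_squares(f,c,loss='soft_l1',f_scale=.001);return s.x,np.median(abs(s.fun))
if __name__=='__main__':
  O={'shaft':(.437,-.2555,.04,.1,.012,.007),'shaftblk':(.437,-.2555,.027,.034,.06,0),'collar':(.6355,.225,.012,.022,.03,.018),'collartop':(.6355,.225,.0235,.03,.03,0),'sprocket':(.443,.2405,.009,.019,.03,.021),
   'sprtop':(.443,.2405,.0195,.026,.03,0),'ring':(.638,-.0015,.002,.0095,.03,.02),'ringtop':(.638,-.0015,.0105,.016,.03,0),'nuttop':(.641,-.216,.0135,.02,.03,0),'nut':(.641,-.216,.003,.013,.03,.018)}
  for cam in ['scene','side']:
    W=cloud(cam+'0',cam).reshape(-1,3)
    T=W[(abs(W[:,0]-.6)<.02)&(abs(W[:,1]-.05)<.02)];print(cam,'table z',np.nanmedian(T[:,2]))
    for n,(x,y,z0,z1,R,r) in O.items():
      h=np.hypot(W[:,0]-x,W[:,1]-y);Q=W[(h<R)&(W[:,2]>z0)&(W[:,2]<z1)]
      if r: print(n,len(Q),*circ(Q,[x,y],r) if len(Q)>5 else '')
      else: print(n,len(Q),'mid',np.median(Q,0), (Q.max(0)+Q.min(0))/2,'ext',np.ptp(Q,0), cv2.minAreaRect(Q[:,:2].astype(np.float32)*1000) )
E
python3 refine.py
```

```text
scene table z -0.0004990531338709969
shaft 205 [ 0.4372 -0.2539] 0.0006580659178088552
shaftblk 924 mid [ 0.4434 -0.2472  0.0294] [ 0.4398 -0.2502  0.0304] ext [0.0796 0.0802 0.0067] ((440.0390625, -250.4146728515625), (77.85799407958984, 78.38211822509766), 87.13116455078125)
collar 142 [0.6351 0.2258] 0.0015803755446518759
collartop 262 mid [0.6358 0.2255 0.0255] [0.635  0.2256 0.0265] ext [0.0356 0.0347 0.006 ] ((634.5358276367188, 225.95632934570312), (34.84172439575195, 34.90904998779297), 43.815425872802734)
sprocket 171 [0.4481 0.2413] 0.001602300791318654
sprtop 316 mid [0.4494 0.2411 0.0215] [0.4484 0.2416 0.0225] ext [0.0432 0.0407 0.0057] ((448.5415954589844, 241.54449462890625), (41.12717056274414, 40.29311752319336), 19.605024337768555)
ring 151 [ 0.6422 -0.0011] 0.00286218060572159
ringtop 241 mid [ 0.6429 -0.0002  0.012 ] [ 0.642  -0.0015  0.0129] ext [0.0388 0.038  0.0049] ((642.328369140625, -0.9009552001953125), (38.250247955322266, 37.06072235107422), 33.385929107666016)
nuttop 205 mid [ 0.6388 -0.2156  0.0155] [ 0.6384 -0.2158  0.0162] ext [0.0382 0.0387 0.0054] (
[... 697 characters left out ...]
0.2403] 0.0015587548847964938
sprtop 172 mid [0.4466 0.2386 0.0216] [0.4467 0.2395 0.0219] ext [0.0403 0.043  0.0048] ((446.4223327636719, 238.988037109375), (40.217533111572266, 40.9776725769043), 59.74461364746094)
ring 93 [ 0.6424 -0.0113] 0.0027357271917147624
ringtop 135 mid [0.6337 0.0004 0.0118] [ 0.64   -0.0031  0.0123] ext [0.0392 0.0362 0.0036] ((638.8480224609375, -0.8281097412109375), (41.61338424682617, 31.334903717041016), 26.01862335205078)
nuttop 265 mid [ 0.6363 -0.2172  0.0159] [ 0.6371 -0.2162  0.0157] ext [0.0376 0.0364 0.0043] ((637.313232421875, -216.5646209716797), (38.358055114746094, 34.0353889465332), 48.20539474487305)
nut 231 [ 0.6362 -0.2169] 0.002168310673920426
```

```bash
cat >> h.py <<'E'
SH=np.array([.4373,-.2539])
def R(a):
    c,s=np.cos(a),np.sin(a); return np.array([[s,0,c],[-c,0,s],[0,-1,0.]])
def best(points,angs):
    "pick jaw angle reachable at all points with least joint movement"
    q0=env.sense()['joint_positions'];o=[]
    for a in angs:
        q=[solver.inverse_kinematics(np.array(p),R(a)) for p in points]
        if any(x is None for x in q): continue
        o.append((max(abs(x-q0).max() for x in q),a,abs(np.array(q)[:,6]).max()))
    return sorted(o)
def st(m=''):
    s=env.sense();print(m,'t',round(s['t'],2),'tcp',s['ee_pos'],'F',s['wrist_force'],'w',round(s['gripper_width'],4));return s
def pick(xy,a,z,sq=30):
    env.reach([*xy,.2],R(a)); env.movel([*xy,z+.03],rate=.25); env.movel([*xy,z],rate=.1); st('down')
    effector.grasp(sq); st('grasped'); env.movel([*xy,.2],rate=.25); st('up')
E
python3 - <<'E'
from h import *
A=np.deg2rad(np.arange(-180,180,15))
for n,p,z,seat in [('collar',(.6345,.225),.010,.03),('sprocket',(.4477,.2407),.0095,.056),('ring',(.641,-.0012),.003,.078),('nut',(.638,-.2155),.003,.09)]:
    pts=[[*p,.2],[*p,z],[*SH,.2],[*SH,seat+z]]
    angs=A if n!='nut' else np.deg2rad(np.array([17,77,-163,-103]))
    print(n,[(round(m,2),round(np.rad2deg(a)),round(j7,2)) for m,a,j7 in best(pts,angs)[:8]])
print(env.sense()['t'])
E
```

```text
collar [(np.float64(1.2), -15, np.float64(1.16)), (np.float64(1.2), 0, np.float64(0.91)), (np.float64(1.22), 15, np.float64(0.66)), (np.float64(1.24), 30, np.float64(0.81)), (np.float64(1.25), 45, np.float64(1.06)), (np.float64(1.35), -30, np.float64(1.4)), (np.float64(1.36), 60, np.float64(1.3)), (np.float64(1.59), -45, np.float64(1.65))]
sprocket [(np.float64(1.19), 45, np.float64(1.06)), (np.float64(1.21), 30, np.float64(0.81)), (np.float64(1.22), 15, np.float64(0.97)), (np.float64(1.24), 0, np.float64(1.21)), (np.float64(1.36), 60, np.float64(1.3)), (np.float64(1.4), -15, np.float64(1.46)), (np.float64(1.6), 75, np.float64(1.54)), (np.float64(1.62), -30, np.float64(1.68))]
ring [(np.float64(0.87), 30, np.float64(0.81)), (np.float64(0.91), 15, np.float64(0.55)), (np.float64(0.95), 0, np.float64(0.47)), (np.float64(1.0), -15, np.float64(0.68)), (np.float64(1.03), -30, np.float64(0.91)), (np.float64(1.08), -45, np.float64(1.13)), (np.float64(1.11), 45, np.float64(1.06)), (np.float64(1.3), -60, np.float64(1.36))]
nut [(np.float64(0.66), 17, np.float64(0.59)), (np.float64(1.54), -103, np.float64(1.6)), (np.float64(1.63), 77, np.float64(1.57)), (np.float64(2.5), -163, np.float64(2.55))]
0.9
```

```bash
python3 - <<'E'
from h import *
pick((.6345,.225),np.deg2rad(15),.010)
env.reach([*SH,.2],R(np.deg2rad(15))); st('over')
save('side1','side');save('scene1','scene');save('wrist1','wrist')
E
```

```text
down t 5.56 tcp [0.6341 0.2249 0.0093] F [-0.0952 -0.1862 -0.78  ] w 0.0917
grasped t 6.45 tcp [0.6345 0.225  0.01  ] F [-0.6078  0.5234 -0.4502] w 0.0355
up t 7.36 tcp [0.6339 0.2242 0.1983] F [-0.282  -0.0596 -1.2344] w 0.0353
over t 9.23 tcp [ 0.438  -0.2531  0.2002] F [ 0.4652 -0.63   -0.0871] w 0.0356
```

```bash
python3 - <<'E'
import cv2,numpy as np
a=cv2.imread('pics/side1.png')[150:480,200:520];b=cv2.imread('pics/wrist1.png')[:,100:540]
cv2.imwrite('pics/m1.png',np.hstack([cv2.resize(a,(400,412)),cv2.resize(b,(378,412))]))
E
```

```text
(no output)
```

View pics/m1.png

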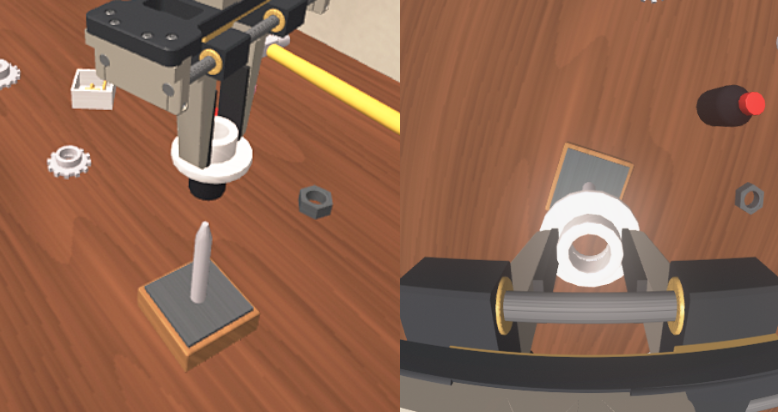

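The collar is held level between the pads in both views, above the shaft tip at about (205,228) in the mosaic. I'll measure its axis against the shaft's in the same pictures.

```bash
cat > held.py <<'E'
from refine import *
def held(tag,z0,z1,r,cams=('side','scene'),c=SH):
    for cam in cams:
        W=cloud(cam+tag,cam).reshape(-1,3);h=np.hypot(W[:,0]-c[0],W[:,1]-c[1])
        Q=W[(h<r+.008)&(h>r-.008)&(W[:,2]>z0)&(W[:,2]<z1)]
        S=W[(h<.014)&(W[:,2]>.06)&(W[:,2]<.1)]
        print(cam,len(Q),*circ(Q,c,r) if len(Q)>8 else '', 'shaft',len(S),*circ(S,c,.007) if len(S)>8 else '')
E
python3 -c "
from held import *
held('1',.1915,.197,.03)"
```

```text
side 289 [ 0.4381 -0.2522] 0.0003202242372059641 shaft 331 [ 0.4372 -0.2537] 0.00026574377467245176
scene 165 [ 0.4379 -0.2534] 0.0012706251503133148 shaft 139 [ 0.4372 -0.2536] 0.0006238159820294159
```

```bash
cat >> h.py <<'E'
def place(seat,z,off=(0,0),back=.2):
    xy=SH+np.array(off)
    env.movel([*xy,.115+z],rate=.15); s=st('at tip')
    if abs(s['wrist_force'][2])>12: print('CONTACT'); return
    env.movel([*xy,seat+z+.015],rate=.12); s=st('low')
    if abs(s['wrist_force'][2])>12: print('CONTACT'); return
    env.movel([*xy,seat+z+.0015],rate=.06); st('seat')
    effector.release(); st('rel')
    env.movel([*xy,back],rate=.25); st('clear')
E
python3 - <<'E'
from h import *
place(.03,.010,off=(-.0003,-.0008))
save('side2','side')
E
```

```text
at tip t 10.03 tcp [ 0.4377 -0.2544  0.1255] F [ 0.255   0.0791 -1.3147] w 0.0359
low t 10.77 tcp [ 0.4376 -0.2547  0.0555] F [-0.5252  0.0035 -1.1311] w 0.0356
seat t 11.14 tcp [ 0.4368 -0.2546  0.0413] F [-0.9323  0.0416 -0.6401] w 0.0357
rel t 12.07 tcp [ 0.437  -0.2547  0.0415] F [ 0.6308 -0.4172  1.1413] w 0.092
clear t 12.86 tcp [ 0.436  -0.2548  0.1988] F [0.3944 0.2398 0.784 ] w 0.0923
```

View pics/side2.png

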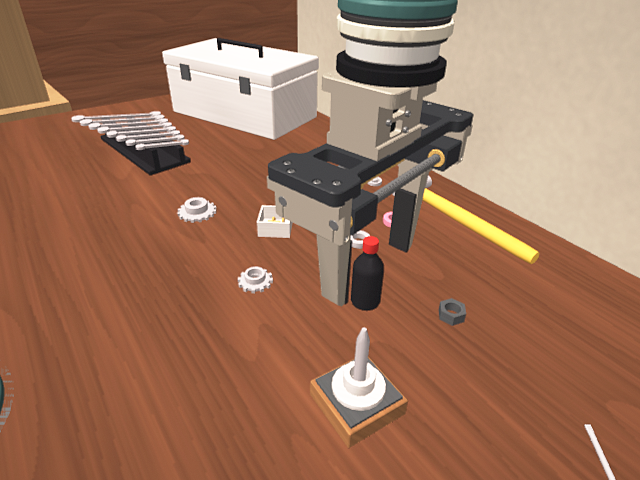

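The collar sits flat on the plate at (358,388), around the shaft. Next is the large sprocket.

```bash
python3 - <<'E'
from held import *
pick((.4477,.2407),np.deg2rad(20),.0095,40)
env.reach([*SH,.2],R(np.deg2rad(20))); st('over')
save('side3','side');save('scene3','scene');save('wrist3','wrist')
held('3',.192,.1965,.034)
a=cv2.imread('pics/side3.png')[150:480,200:520];b=cv2.imread('pics/wrist3.png')[:,100:540]
cv2.imwrite('pics/m3.png',np.hstack([cv2.resize(a,(400,412)),cv2.resize(b,(378,412))]))
E
```

```text
down t 15.95 tcp [0.4478 0.2409 0.0097] F [ 0.1223  0.5604 -0.5813] w 0.0918
grasped t 16.78 tcp [0.4476 0.2407 0.0095] F [-0.3203 -0.3873  0.7334] w 0.0411
up t 17.69 tcp [0.4469 0.2397 0.1986] F [-0.3536 -1.7994 -3.7174] w 0.0407
over t 19.49 tcp [ 0.4379 -0.2526  0.2001] F [-0.2972  0.2855 -2.8951] w 0.0407
side 390 [ 0.4383 -0.2511] 0.00166304611417558 shaft 332 [ 0.4372 -0.2536] 0.0002858710776387991
scene 218 [ 0.4363 -0.253 ] 0.0019511357223775116 shaft 137 [ 0.4369 -0.2537] 0.0006818140038030388
```

View pics/m3.png

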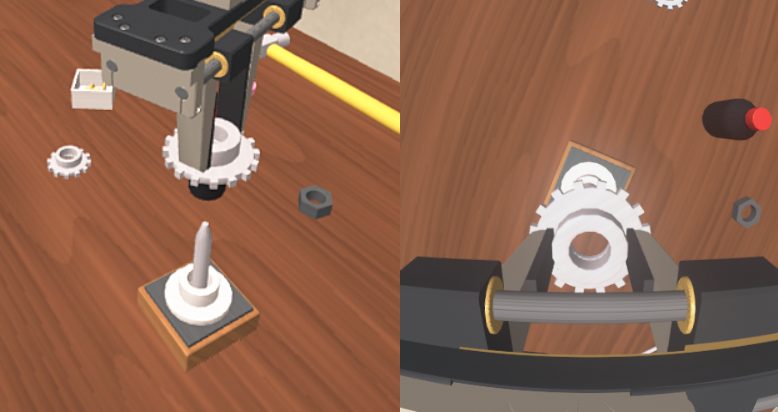

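The sprocket hangs level, hub up, within about 2 mm of the axis. I'll lower it with a small offset.

```bash
python3 - <<'E'
from held import *
place(.056,.0095,off=(0,-.0008))
pick((.641,-.0012),np.deg2rad(15),.003,30)
env.reach([*SH,.2],R(np.deg2rad(15))); st('over')
save('side4','side');save('scene4','scene');save('wrist4','wrist')
held('4',.198,.208,.02)
a=cv2.imread('pics/side4.png')[150:480,200:520];b=cv2.imread('pics/wrist4.png')[:,100:540]
cv2.imwrite('pics/m4.png',np.hstack([cv2.resize(a,(400,412)),cv2.resize(b,(378,412))]))
E
```

```text
at tip t 20.29 tcp [ 0.438  -0.2545  0.125 ] F [-0.8135 -0.3316 -3.1954] w 0.041
low t 20.81 tcp [ 0.4378 -0.2547  0.0809] F [-0.1296  0.2208 -2.2469] w 0.0409
seat t 21.18 tcp [ 0.4372 -0.2546  0.0668] F [-0.0659  0.1185 -3.5597] w 0.041
rel t 22.05 tcp [ 0.4373 -0.2547  0.067 ] F [ 0.5663 -0.8359 -0.701 ] w 0.0919
clear t 22.73 tcp [ 0.4363 -0.2548  0.199 ] F [-0.5098  0.2126 -1.2442] w 0.0917
down t 25.23 tcp [ 0.6406 -0.0011  0.0024] F [-0.4509 -0.1682 -0.8349] w 0.0919
grasped t 26.09 tcp [ 0.641  -0.0013  0.003 ] F [ 0.2171 -0.4148  0.6224] w 0.039
up t 27.03 tcp [ 0.64   -0.0016  0.1984] F [ 0.1137  0.491  -1.3317] w 0.0387
over t 28.27 tcp [ 0.4382 -0.253   0.2001] F [ 1.2786  0.0182 -0.8164] w 0.0388
side 316 [ 0.4346 -0.2533] 0.0018007963500875426 shaft 428 [ 0.4374 -0.2537] 0.0007604754775442767
scene 117 [ 0.4401 -0.2543] 0.0014164578996893433 shaft 161 [ 0.4368 -0.2541] 0.0013918117269807956
```

View pics/m4.png

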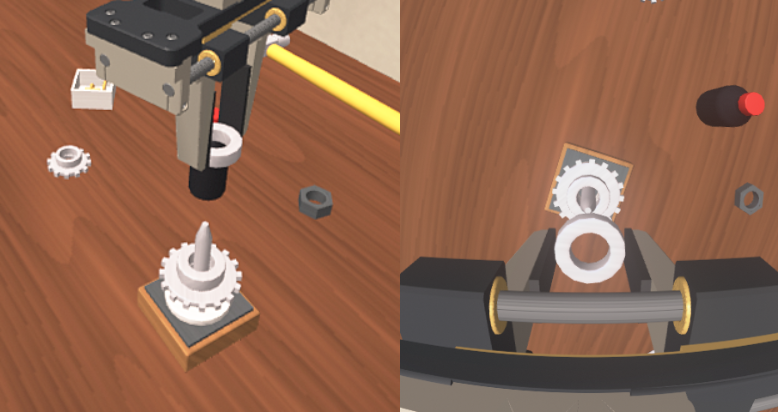

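The sprocket is seated on the collar, and the grey ring is held level and centred over the shaft. The cloud fit for the ring picks up finger points, so I'm relying on the wrist view here. I'll lower it, then fetch the nut.

```bash
python3 - <<'E'
from held import *
place(.078,.003,off=(0,-.0005))
pick((.638,-.2160),np.deg2rad(17),.003,30)
env.reach([*SH,.2],R(np.deg2rad(17))); st('over')
save('side5','side');save('scene5','scene');save('wrist5','wrist')
a=cv2.imread('pics/side5.png')[150:480,200:520];b=cv2.imread('pics/wrist5.png')[:,100:540]
cv2.imwrite('pics/m5.png',np.hstack([cv2.resize(a,(400,412)),cv2.resize(b,(378,412))]))
E
```

```text
at tip t 29.12 tcp [ 0.438  -0.2542  0.1185] F [ 1.216   0.1983 -0.6992] w 0.0383
low t 29.45 tcp [ 0.4374 -0.2544  0.0963] F [ 0.3273  0.1541 -0.2558] w 0.0385
seat t 29.82 tcp [ 0.4372 -0.2543  0.0823] F [ 0.6752  0.726  -0.8134] w 0.0387
rel t 30.72 tcp [ 0.4373 -0.2544  0.0825] F [-0.2275 -1.1838  0.2553] w 0.0919
clear t 31.33 tcp [ 0.4364 -0.2546  0.1991] F [ 0.2796  0.5252 -0.3876] w 0.0921
down t 33.43 tcp [ 0.6376 -0.2157  0.0023] F [ 0.4939 -0.0767  0.191 ] w 0.0918
grasped t 34.34 tcp [ 0.638 -0.216  0.003] F [ 0.2831  0.2672 -0.0948] w 0.0341
up t 35.28 tcp [ 0.6369 -0.2162  0.1984] F [-0.8599 -0.4295 -1.0537] w 0.0334
over t 36.12 tcp [ 0.4384 -0.254   0.2001] F [ 0.0567 -0.0327 -0.4708] w 0.0338
```

View pics/m5.png

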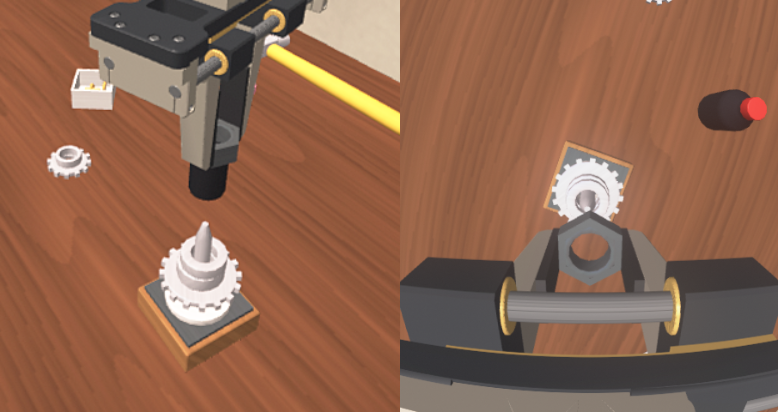

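The ring is seated on the hub, and the nut is held by its flats (34 mm opening), level and centred. I'll place it now.

```bash
python3 - <<'E'
from held import *
place(.090,.003,off=(0,-.0003),back=.23)
env.reach([.55,.0,.3],R(np.deg2rad(17))); env.pause(.3); st('away')
save('side6','side');save('scene6','scene')
for cam in ['side','scene']:
    W=cloud(cam+'6',cam).reshape(-1,3);h=np.hypot(W[:,0]-SH[0],W[:,1]-SH[1])
    for n,lo,hi in [('nut top',.0125,.0155),('sprocket disc',.025,.031),('collar flange hidden/plate',.04,.05)]:
        z=W[(h>lo)&(h<hi)&(W[:,2]>.02)][:,2]; print(cam,n,len(z),np.percentile(z,[5,50,90,97]) if len(z) else '')
for n in ['spare','oil_bottle','screw_tin']: print(n,[(np.array(r['at']),round(r['score'],2)) for r in tip_of('scene',n)[:1]])
a=cv2.imread('pics/side6.png')[300:480,260:460];b=cv2.imread('pics/scene6.png')
cv2.imwrite('pics/m6.png',np.hstack([cv2.resize(a,(400,360)),cv2.resize(b,(400,360))]))
E
```

```text
at tip t 36.97 tcp [ 0.4381 -0.254   0.1185] F [ 1.0241  0.4304 -1.1243] w 0.0338
low t 37.22 tcp [ 0.4372 -0.2543  0.1082] F [ 0.5558 -0.6041 -0.6907] w 0.0332
seat t 37.59 tcp [ 0.4371 -0.254   0.0941] F [-0.2462  0.2958 -0.8604] w 0.0335
rel t 38.55 tcp [ 0.4373 -0.2542  0.0945] F [-0.0229 -0.5843  0.9586] w 0.0921
clear t 39.24 tcp [ 0.4363 -0.2543  0.2289] F [-0.646  -0.089  -0.8322] w 0.092
away t 40.65 tcp [ 0.5499 -0.0011  0.2998] F [ 0.2804 -0.0972 -0.2259] w 0.092
side nut top 165 [0.1053 0.1062 0.1071 0.1076]
side sprocket disc 1135 [0.0299 0.0611 0.0638 0.0643]
side collar flange hidden/plate 871 [0.0211 0.0263 0.0304 0.0311]
scene nut top 53 [0.0993 0.1054 0.1069 0.1073]
scene sprocket disc 385 [0.0286 0.0385 0.0632 0.064 ]
scene collar flange hidden/plate 282 [0.0208 0.0255 0.0304 0.0314]
spare [(array([0.4445, 0.0027, 0.0035]), 0.8)]
oil_bottle [(array([ 0.5508, -0.1253, -0.003 ]), 0.57)]
screw_tin [(array([0.5455, 0.1174, 0.0005]), 0.94)]
```

View pics/m6.png

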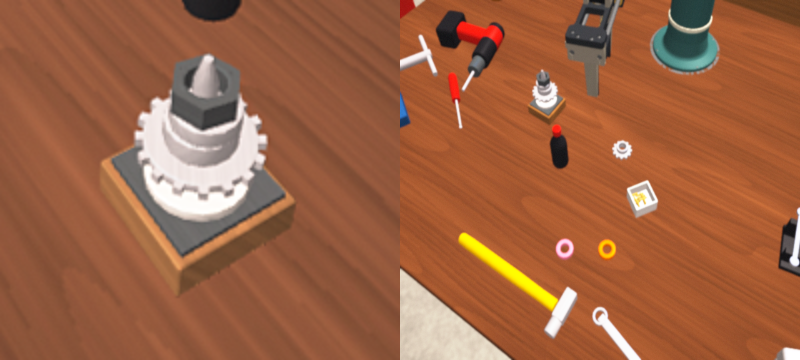

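The stack is complete: nut top at 106 mm and sprocket disc at 63 mm, exactly as the given sizes require. The other things haven't moved. I'm handing it in.

```bash
python3 -c "
from h import *
print(workorder.finish_job())"
```

```text
the job is handed in; nothing more can be done
None
```

The sprocket set is made up on the shaft in the order asked: collar (flange down), large sprocket (hub up), grey ring, then hexagon nut. I handed it in at about 41 s of robot time, and the hand-in reports no verdict.

**Seating:** In the last pictures the nut's top measured 105–106 mm and the sprocket disc's top about 63–64 mm, against 106 and 63 mm expected. Everything looked flat and the gripper was well clear. Wrist forces printed after each step stayed under 5 N.

**Left in place:** The small sprocket, oil bottle and screw tin read within about 4 mm of where they started, which is the networks' accuracy. The orange and pink rings were not touched.

**Checks that disagreed:**
- **Held ring:** the depth fit was unusable because it picked up finger points, and the two cameras differed by about 5 mm. I relied on the wrist picture, and the ring went on without contact.
- **Held nut:** I checked it by picture only.
- **Sprocket disc:** only the side camera gave a clear height. The scene camera saw little of it.

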